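# Screw the seasoning pot shut and add it to the pile

### The job

The square pot standing by itself still has its captive cap unscrewed: set it down in the capping cradle, let go of it, and there screw its cap fully home, clockwise, until it stops. Then take the closed pot by its sides and stack it upright, centred and square, on top of the pile of two closed pots, and let go. Keep the pots upright, do not shove the pile, and leave everything else where it is.

Things in the scene. Friction and masses are not known exactly. Their poses are not given: they have to be found in the camera images.
- pot: The pot to close: white square plastic body 64 x 64 x 34 mm with a grey round fluted cap (52 mm across, 14 mm high, flat top) centred on it, 48 mm high in all, 0.2 kg. Starts upright on the work surface, away from the pile. Origin: centre of its underside; z up, x and y square to its sides. Take it by two facing sides of the square body, above the cradle's lugs.
- cap (a joint): Turn of the pot's captive cap, rad: 0 = screwed fully home (hard stop), 2.6 = fully unscrewed; starts between 1.7 and 2.4, so it takes more than one grasp. Seen from above it closes clockwise. It turns in place about the pot's vertical axis without rising, cannot come off and stays where it is left (friction 0.12 N m: a free-standing pot may turn along).
- cap_top (a point): Centre of the flat top of the pot's cap, 48 mm above the pot's underside. The cap's fluted wall, to be gripped, reaches from 34 to 48 mm above the underside. A dark line on its top points at the dark mark on the shoulder (middle of the pot's +x side) when the cap is home.
- cradle: Capping cradle fixed to the work surface: aluminium plate 100 x 100 x 6 mm with four L-shaped corner lugs that rise 12 mm above the plate and keep the pot from turning. Between the lugs there is a 72 x 72 mm square space for the 64 mm pot. Origin: centre of the plate's underside; x and y along its sides; z up. The pot may stand in it in any of the four square directions.
- cradle_seat (a point): Centre of the seat on the top of the cradle's plate, 6 mm above the work surface: the centre of the pot's underside belongs here.
- stand: Low white board 100 x 100 x 6 mm fixed to the work surface, on which the pile stands. Origin: centre of its underside.
- pile_lower: Lower closed pot of the pile, loose, same shape and size as the pot (48 mm high with its cap), 0.2 kg. Origin: centre of its underside.
- pile_upper: Upper closed pot of the pile, loose, same shape and size. Origin: centre of its underside, 54 mm above the work surface; its flat cap top, on which the pot belongs, is 48 mm higher. x and y square to its sides.
- canister: Bystander: round steel canister 54 mm across, 75 mm high, standing among the task's things. Origin: centre of its underside.
- shaker: Bystander: round steel shaker 42 mm across, 74 mm high. Origin: centre of its underside.
- squat_jar: Bystander: round glass jar with a white lid, 68 mm across, 60 mm high. Origin: centre of its underside.
- ladle_spoon: Bystander: steel spoon lying at the left side.
- basting_brush: Bystander: wooden brush lying at the right side.
- torch: Bystander: hand torch about 300 mm long lying at the left side.
There are look-alikes about, which are no part of the job. Leave any green look-alike of the pile_upper alone. Leave any orange look-alike of the pot alone.

How it is judged (in metres and radians):
On the way, in this order (a step that is already met when the one before it is completed fails the run):
1. the pot stands in the capping cradle, let go (horizontal distance between pot and cradle_seat below 0.009 m and z of pot in the frame of cradle_seat between -0.003 and 0.003 m and angle between pot's own z axis and vertical below 0.06 rad and contact force between the fingers and pot below 0.1 N), for 0.2 s.
2. the cap is screwed home while the pot stands in the cradle (horizontal distance between pot and cradle_seat below 0.009 m and z of pot in the frame of cradle_seat between -0.003 and 0.003 m and angle between pot's own z axis and vertical below 0.06 rad and value of joint cap below 0.12 rad), for 0.2 s.
At the end, for the whole second after the job is handed in: The closed pot (cap within 0.15 rad of its stop) stands at rest and upright on the upper pot of the pile, centred within 8 mm and square to it within 0.12 rad (any of the four square directions), and the pile still stands on its stand with its two pots within 8 mm of one another (horizontal distance between pot and pile_upper below 0.008 m and z of pot in the frame of pile_upper between 0.045 and 0.051 m and (angle between the x axis of pot and the x axis of pile_upper, either way round below 0.12 rad or angle between the x axis of pot and the y axis of pile_upper, either way round below 0.12 rad) and value of joint cap below 0.15 rad and angle between pot's own z axis and vertical below 0.06 rad and horizontal distance between pile_upper and pile_lower below 0.008 m and z of pile_upper in the frame of pile_lower above 0.045 m and z of pile_lower in the frame of stand below 0.009 m and linear speed of pot below 0.02 m/s); the robot touches nothing.
It fails at once if a pot is tipped (angle between any of pot, pile_lower, pile_upper's own z axis and vertical above 0.4 rad).
It fails at once if the pile is shoved by more than 15 mm (distance of any of pile_lower, pile_upper from where it was at the start of the episode above 0.015 m).
It fails at once if a bystander is moved by more than 30 mm (distance of any of canister, shaker, squat_jar, ladle_spoon, basting_brush, torch from where it was at the start of the episode above 0.03 m).
It also fails if it takes over 69 s, if anything falls off the work surface, if the arm or the gripper's body presses on something with over 40 N, if the wrist force passes 120 N, or if a joint passes its speed limit or range.

### The arm

A 6-joint arm with a two-finger parallel gripper is mounted at the origin on the work surface. World frame = base frame: x ahead of the robot, y to its left, z up, the work surface at z = 0. Lengths are in m, angles in degrees, forces in N, time in s.
With the tool pointing down it reaches from about 0.275 to 0.875 m from the base axis. Payload 12.5 kg.
Tool frame: the origin (TCP) lies between the finger pads; the fingertips stand 14 mm ahead of it and the grasp point (between the pads) lies 5 mm behind it; z points along the fingers, y is the line along which they close (so a half turn about z gives the same grasp; the last joint's range is limited). The gripper opens to 85 mm and grips with 20 to 120 N. Pads are 22 mm wide; open, the fingers measure 114 mm over their backs; the gripper's body (76 mm by 85 mm) begins 54 mm behind the grasp point. The pads swing forward as they close: fully open they stand 13 mm farther back than shut.
Start: joints at [-72.055, 20.094, 94.641, -0, 65.266, -4.847], TCP at [0.213, -0.507, 0.245] pointing down, gripper open.
Joint ranges: [-157.81, 157.81], [-45, 120.19], [0.68, 151.7], [-89.99, 269.99], [4.06, 180], [-164.3, 164.3]. Speed limits (degrees/s): [127.2, 127.2, 159.86, 180, 180, 180].

### API

Orientations are given as [roll, pitch, yaw] about the fixed x, y, z axes, in that order (R = Rz(yaw) Ry(pitch) Rx(roll)).
In Python, from cell import arm gives the robot as it stands. The module is installed in compiled form; this text tells all that it offers.
- The arm moves only by the shell command python3 -m pendant 'ROWS' [OPENING] [FORCE]. ROWS is JSON, a list that holds one entry, the list of rows, each a list of 6 numbers: the shift along the tool's x, y, z in mm, then the turn, a rotation vector about the tool's x, y, z in rad. In form: [[[dx, dy, dz, wx, wy, wz], ...]]. A call has 1 to 20 rows; each row is the pose to reach, as a shift and turn from the pose commanded when the call began, along the tool's axes at that moment; what a row does not reach only later rows make up. A row lasts 1/10 s, in which the tool goes at most 50 mm and 8.59 degrees, less where a joint would pass 70% of its speed; a pose out of reach is approached as far as the arm can. A call with a gripper value outside its range is refused whole. OPENING is the closure, from 0 (fully open) to 1 (shut), set as the call begins (- or left out, the last holds). The fingers move at their own pace and stop on an object; FORCE is the grip in N (left out, the last holds). Time passes only in rows, so rows that repeat a pose let the fingers close. It gives the time, the measured TCP pose, the force, the opening and the grip force at its end, in the units of the state.
- arm.get_state(): the state, without advancing time (a new reading comes with each control period).
- arm.camera(name): name is "side" or "top" or "wrist"; returns a dict with "img" (480x640x3 uint8, blue, green, red), "fx", "fy", "cx", "cy" (pixels), "dist_coeffs" ([k1, k2, p1, p2, k3] as OpenCV has them; the pictures are not rectified), "R" (3x3) and "t" (3): a world point X has camera coordinates R X + t. Camera axes: x right, y down, z forward; pixel columns grow to the right and rows downward; lengths in m; the calibration is good to about 2 mm. A picture is of the moment at which its call begins. There is no depth.
- arm.finish_job(): hands the job in; it is judged then, once.
The state is a dict: "t": time; "joints": joint angles; "joint_velocities": joint speeds; "tau": joint torques, N m; "position": TCP position; "orientation": TCP orientation; "wrist_force": force on the tool from outside, world axes, zero at the start; "torque": the same for the moment, N m; "grip_width": finger opening in m; "grip_force": force on a finger pad.
Only numpy, scipy, OpenCV 4.12 (cv2) and the standard library are available. Lean on these libraries where they do the work, as an engineer would, in place of code of your own. Each camera call takes 0.05 s, during which the arm holds its last target. There are 200 camera calls.

## Working session

There is one attempt and no reset: what is moved stays moved. The work goes in short steps, Python scripts to look and compute and a shell command to move; the robot and the scene stay as the last step left them, time stands still between calls to the robot, and variables do not carry over. Pictures are saved under pics/ and viewed, at most 10 in all, crops included, and the job is handed in when it is done.

```bash
mkdir -p pics; cat > h.py <<'E'
import numpy as np, cv2
from cell import arm
from scipy.spatial.transform import Rotation as Ro
def snap(n,f):
    c=arm.camera(n); cv2.imwrite(f'pics/{f}.png',c['img']); np.save(f'pics/{f}.npy',c,allow_pickle=True); return c
def load(f): return np.load(f'pics/{f}.npy',allow_pickle=True).item()
def K(c): return np.array([[c['fx'],0,c['cx']],[0,c['fy'],c['cy']],[0,0,1]])
def ray(c,px,z):
    p=cv2.undistortPoints(np.array(px,float).reshape(-1,1,2),K(c),np.array(c['dist_coeffs'],float)).reshape(-1,2)
    R=np.array(c['R']);t=np.array(c['t']).ravel()
    o=-R.T@t; d=np.c_[p,np.ones(len(p))]@R
    return o+d*((z-o[2])/d[:,2])[:,None]
def proj(c,X):
    X=np.array(X,float).reshape(-1,3)
    return cv2.projectPoints(X,cv2.Rodrigues(np.array(c['R'],float))[0],np.array(c['t'],float),K(c),np.array(c['dist_coeffs'],float))[0].reshape(-1,2)
def totool(p,s=None):
    "world point -> shift in tool axes, mm"
    s=s or arm.get_state(); R=Ro.from_euler('xyz',s['orientation'],degrees=True)
    return R.inv().apply(np.array(p)-np.array(s['position']))*1000
E
python3 - <<'E'
from h import *
a=snap('top','t0');b=snap('side','s0')
cv2.imwrite('pics/s0v.png',b['img'])
print(arm.get_state())
for c in (a,b): print(-np.array(c['R']).T@np.array(c['t']).ravel(),c['fx'])
E
```

```text
{'t': 0.1, 'joints': array([-7.20545777e+01,  2.01208946e+01,  9.46734154e+01, -5.64160319e-04,
        6.52662479e+01, -4.84770311e+00]), 'joint_velocities': array([ 0.00055688, -0.21337409, -0.17283849,  0.02979411,  0.03599082,
       -0.08652382]), 'tau': array([ 7.54666180e-04, -5.06830680e+01, -2.91875732e+01, -8.29824512e-05,
        2.69701966e-03, -2.26802581e-05]), 'position': array([ 0.21300102, -0.50676836,  0.24481478]), 'orientation': array([-1.79939615e+02, -4.60727276e-03,  2.27933593e+01]), 'wrist_force': array([1.57181546, 0.08617483, 0.21361164]), 'torque': array([-0.00421308,  0.00498336, -0.04651862]), 'grip_force': 0.0, 'grip_width': 0.08550670504817443}
[ 0.3976029  -0.00203463  1.26718173] 584.8438100170341
[0.33918822 0.61703596 0.68276555] 436.469810681869
```

View pics/t0.png

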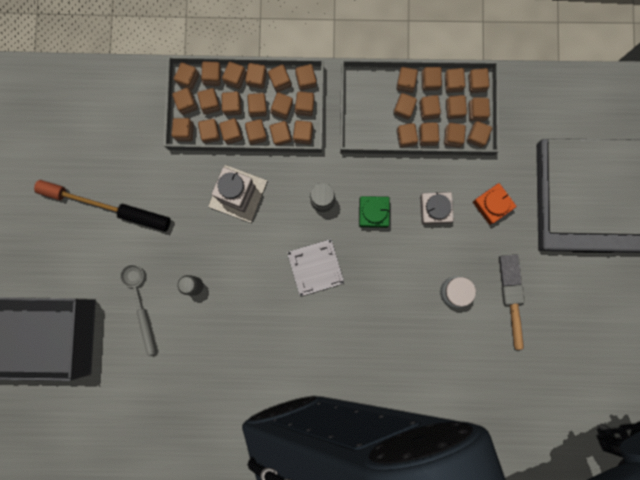

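View pics/s0.png

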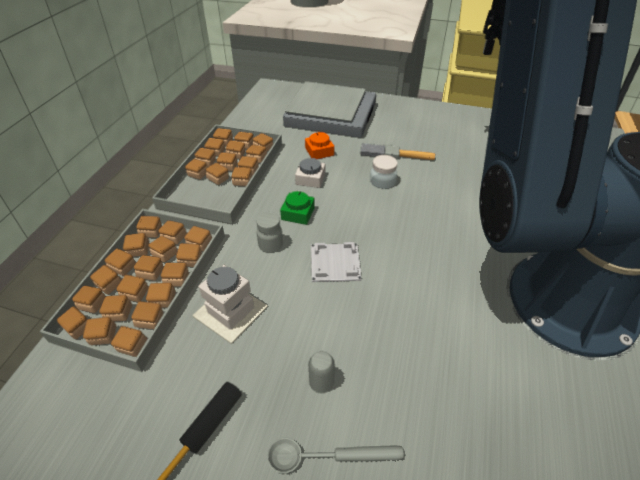

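The top view shows three single pots: the green one at (375,212), the orange one at (495,204) and the white one at (437,208). The white one with the grey cap fits the description. The pile of two on its stand is at about (235,188) and the cradle at (316,267). An enlarged crop will confirm this.

```bash
python3 - <<'E'
from h import *
a=load('t0');im=a['img']
def crop(x,y,w,h,s):
    c=cv2.resize(im[y:y+h,x:x+w],None,fx=s,fy=s,interpolation=cv2.INTER_CUBIC)
    for i in range(0,w,10): cv2.putText(c,str(x+i),(i*s,8),0,.28,(0,255,255),1); c[::4,i*s]=(0,255,255)
    for i in range(0,h,10): cv2.putText(c,str(y+i),(0,i*s+4),0,.28,(0,255,255),1); c[i*s,::4]=(0,255,255)
    return c
o=np.zeros((600,800,3),np.uint8)
for (x,y,i,j) in ((412,183,0,0),(203,158,0,400),(283,232,300,0)):
    c=crop(x,y,66,50 if i==0 else 66,6) if 0 else crop(x,y,66,49 if 0 else 70,4)
    h,w=c.shape[:2]; o[i:i+h,j:j+w]=c
cv2.imwrite('pics/crop.png',o)
E
```

```text
(no output)
```

View pics/crop.png

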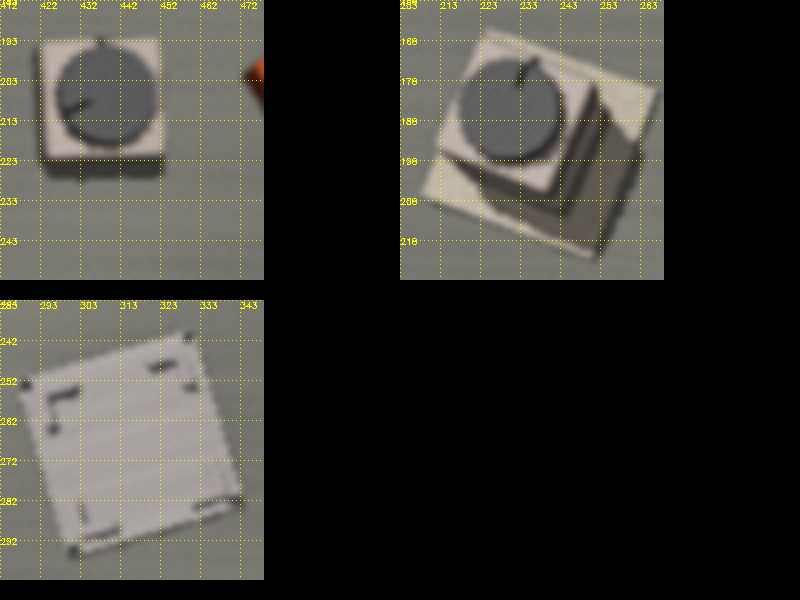

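The crop confirms it. The white pot's cap is centred at (438,207), with its shoulder mark at (437,193) and its line pointing left, about 1.8 rad open. The pile's cap is at about (230.5,185.5), and the cradle's corners are at (288,253), (331,242), (344,282) and (301,295).

```bash
python3 - <<'E'
from h import *
a=load('t0')
def P(n,px,z):
    r=ray(a,px,z); print(n,r.round(4)[:,:2].tolist(),'mean',r.mean(0).round(4)); 
    if len(r)==4:
        d=np.diff(np.r_[r,r[:1]],axis=0)[:,:2]; print('  len',np.linalg.norm(d,axis=1).round(4),'ang',(np.degrees(np.arctan2(d[:,1],d[:,0]))%90).round(1))
P('pot',[(422,193),(452,193),(452.7,222),(422.5,222)],.034)
P('potcap',[(438,207)],.048)
P('capline',[(428,210),(434,208)],.048); P('mark',[(437,193)],.034)
P('cradle',[(288,253),(331,241.5),(344,282),(301,295.5)],.006)
P('pile',[(224,166.5),(253,178.5),(241,206.5),(212,195)],.088)
P('pilecap',[(230.5,185.5)],.102)
P('canister',[(321,192)],.075);P('jar',[(460,292)],.06);P('shaker',[(189,285)],.074)
P('green',[(375,210)],.04);P('stand',[(224,165),(267,181),(253,221),(208,207)],.006)
print(arm.get_state()['t'])
E
```

```text
pot [[0.6372, -0.1964], [0.6383, -0.2603], [0.5759, -0.2616], [0.5748, -0.1976]] mean [ 0.6066 -0.229   0.034 ]
  len [0.0639 0.0624 0.064  0.0625] ang [1.  1.2 1.  1.1]
potcap [[0.6052, -0.2279]] mean [ 0.6052 -0.2279  0.048 ]
capline [[0.5985, -0.2069], [0.6029, -0.2195]] mean [ 0.6007 -0.2132  0.048 ]
mark [[0.6378, -0.2283]] mean [ 0.6378 -0.2283  0.034 ]
cradle [[0.5059, 0.0886], [0.5326, -0.004], [0.4454, -0.0336], [0.4148, 0.0584]] mean [0.4747 0.0274 0.006 ]
  len [0.0964 0.092  0.0969 0.096 ] ang [16.1 18.7 18.4 18.4]
pile [[0.6747, 0.2186], [0.6508, 0.1583], [0.5923, 0.181], [0.6149, 0.241]] mean [0.6332 0.1997 0.088 ]
  len [0.0648 0.0627 0.0641 0.0638] ang [68.4 68.8 69.3 69.4]
pilecap [[0.6325, 0.2014]] mean [0.6325 0.2014 0.102 ]
canister [[0.6277, 0.0186]] mean [0.6277 0.0186 0.075 ]
jar [[0.4274, -0.2705]] mean [ 0.4274 -0.2705  0.06  ]
shaker [[0.431, 0.2835]] mean [0.431  0.2835 0.074 ]
green [[0.5978, -0.096]] mean [ 0.5978 -0.096   0.04  ]
stand [[0.6973, 0.234], [0.6634, 0.1386], [0.5744, 0.1665], [0.6034, 0.2656]] mean [0.6346 0.2012 0.006 ]
  len [0.1013 0.0933 0.1032 0.0991] ang [70.4 72.6 73.7 71.4]
0.1
```

```bash
python3 -c "
from h import *
print(totool([.606,-.2285,.16]))"
```

```text
[ 470.10569446 -104.19711979   84.96244037]
```

```bash
python3 -m pendant '[[[47,-10,8,0,0,-0.15],[94,-21,17,0,0,-0.3],[141,-31,25,0,0,-0.45],[188,-42,34,0,0,-0.6],[235,-52,42,0,0,-0.74],[282,-63,51,0,0,-0.89],[329,-73,59,0,0,-1.04],[376,-84,68,0,0,-1.19],[423,-94,76,0,0,-1.19],[470,-104,85,0,0,-1.19],[470,-104,85,0,0,-1.19],[470,-104,85,0,0,-1.19],[470,-104,85,0,0,-1.19]]]' 0 40
python3 - <<'E'
from h import *
c=snap('wrist','w1'); s=arm.get_state(); print(s['position'],s['orientation'],totool([.606,-.2285,.027]))
P=[[.606,-.2285,.048]]+[[.606+i*.032,-.2285+j*.032,.034] for i,j in((1,1),(1,-1),(-1,-1),(-1,1))]
for u in proj(c,P): cv2.circle(c['img'],tuple(u.round().astype(int).tolist()),3,(0,0,255),1)
cv2.imwrite('pics/w1v.png',c['img'])
E
```

```text
t: 1.4
position: [0.6054, -0.2297, 0.1603]
orientation: [-180.0, -0.0, 90.9]
wrist_force: [-0.7, -1.1, -0.5]
grip_width: 0.0853
grip_force: 0.0
[ 0.60530446 -0.23001279  0.16054426] [-1.79995083e+02  5.98723859e-03  9.09000896e+01] [  1.51563327   0.73067694 133.54404015]
```

View pics/w1v.png

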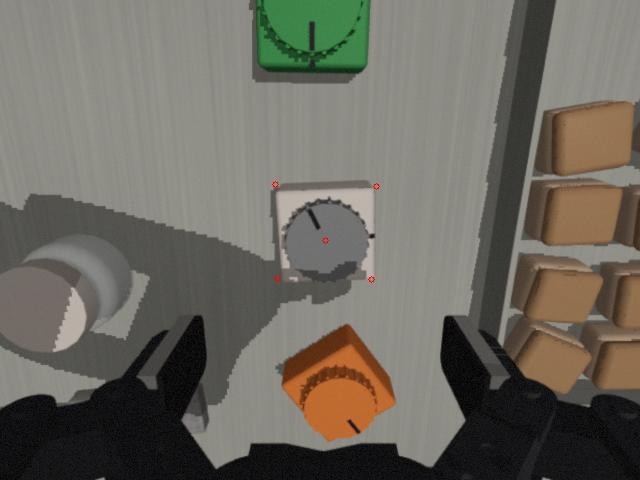

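The wrist view shows the white pot with its cap at (326,241), and the predicted corners fit to within about 3 mm. I'm going down to grasp it.

```bash
python3 -m pendant '[[[1,1,35,0,0,0],[1,1,70,0,0,0],[1,1,100,0,0,0],[1,1,120,0,0,0],[1,1,134,0,0,0],[1,1,134,0,0,0]]]' 0 40
python3 - <<'E'
from h import *
s=arm.get_state(); c=snap('side','s1'); 
u,v=proj(c,[[.606,-.2285,.03]])[0].astype(int); im=c['img'][v-50:v+40,u-60:u+60]; cv2.imwrite('pics/s1v.png',cv2.resize(im,None,fx=5,fy=5)); print(s['position'],s['wrist_force'])
E
```

```text
t: 2.05
position: [0.6059, -0.2284, 0.025]
orientation: [-179.9, -0.1, 90.9]
wrist_force: [-0.5, -0.1, -0.7]
grip_width: 0.0856
grip_force: 0.0
[ 0.60589334 -0.22844758  0.02503118] [-0.53828256 -0.07645596 -0.74417781]
```

View pics/s1v.png

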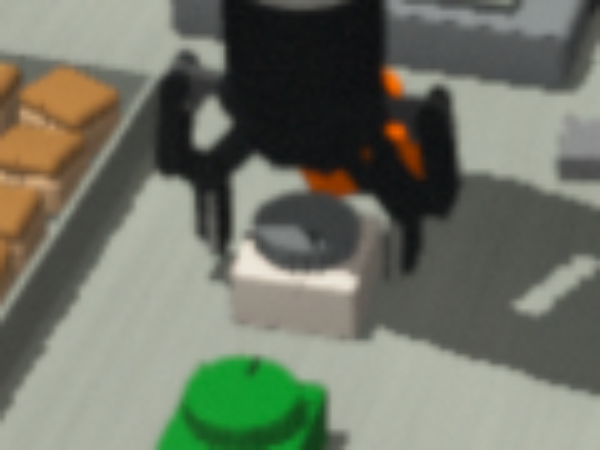

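The side view shows the fingers straddling the pot, with tips at about half the body height. I'm closing now.

```bash
python3 -m pendant '[[[0,0,0,0,0,0],[0,0,0,0,0,0],[0,0,0,0,0,0],[0,0,0,0,0,0],[0,0,0,0,0,0],[0,0,0,0,0,0],[0,0,0,0,0,0],[0,0,0,0,0,0]]]' 1 40; python3 -m pendant '[[[0,0,-20,0,0,0],[0,0,-50,0,0,0],[0,0,-90,0,0,0],[0,0,-115,0,0,0],[0,0,-115,0,0,0]]]'
python3 - <<'E'
from h import *
c=snap('wrist','w2'); s=arm.get_state()
print(totool([.4747,.0274,.16]),s['position'],s['orientation'])
E
```

```text
t: 2.9
position: [0.6078, -0.2286, 0.0282]
orientation: [179.9, 0.1, 91.0]
wrist_force: [-1.8, 0.0, 5.4]
grip_width: 0.0629
grip_force: 43.7
t: 3.4
position: [0.6089, -0.2288, 0.1461]
orientation: [179.6, 0.2, 91.0]
wrist_force: [0.2, -0.1, -2.6]
grip_width: 0.063
grip_force: 45.5
[ 257.96493778 -128.664606    -17.46768919] [ 0.60780445 -0.2283607   0.14340837] [1.79800409e+02 9.49998656e-02 9.09768747e+01]
```

```bash
python3 -m pendant '[[[30,-20,-5,0,0,-0.06],[65,-45,-15,0,0,-0.15],[100,-65,-25,0,0,-0.25],[130,-85,-28,0,0,-0.305],[155,-98,-28,0,0,-0.305],[165,-100,-28,0,0,-0.305],[165,-100,-28,0,0,-0.305],[165,-100,-28,0,0,-0.305],[165,-100,-28,0,0,-0.305]]]'
python3 - <<'E'
from h import *
c=snap('wrist','w3')
th=np.radians(17.9);e=np.array([np.cos(th),np.sin(th)]);f=np.array([-e[1],e[0]]);o=np.array([.4747,.0274])
for i,j in((1,1),(1,-1),(-1,-1),(-1,1)):
    u=proj(c,[[*(o+.05*(i*e+j*f)),.006]])[0]; print(i,j,u.round(1)); cv2.circle(c['img'],tuple(u.round().astype(int).tolist()),3,(0,0,255),1)
cv2.imwrite('pics/w3v.png',c['img'])
E
```

```text
t: 4.35
position: [0.5047, -0.0656, 0.1689]
orientation: [-180.0, -0.0, 108.4]
wrist_force: [0.8, 0.4, -2.7]
grip_width: 0.063
grip_force: 45.5
1 1 [406.1  -6.3]
1 -1 [395.6 156.5]
-1 -1 [254.1 155.4]
-1 1 [246.6  -7.7]
```

View pics/w3v.png

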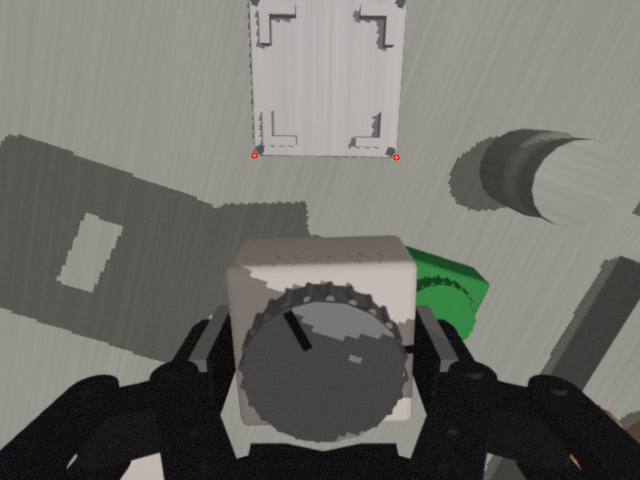

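The wrist view shows the cradle's near corners at (256,154) and (396,155), matching the prediction to within 2 px, so its pose is confirmed. The pot is held square, with its cap at about (326,365).

```bash
python3 - <<'E'
from h import *
c=load('w3');s=arm.get_state();z=s['position'][2]
p=ray(c,[(325.5,363),(242,365),(409,365),(325,440)],z+.020)
for q in p: print(totool(q,s).round(1))
print(totool([.4747,.0274,.10],s),totool([.4747,.0274,.036],s), s['position'])
E
```

```text
[  2.5   0.1 -20. ]
[  1.8 -25.8 -20. ]
[  1.8  26.  -20. ]
[-26.8  -0.  -20. ]
[97.68479314  0.99605066 68.96243716] [ 97.6845371    1.01202992 132.96243517] [ 0.50460067 -0.06560151  0.16896229]
```

```bash
python3 -m pendant '[[[30,0,10,0,0,0],[65,1,35,0,0,0],[90,1,65,0,0,0],[97,1,90,0,0,0],[97,1,105,0,0,0],[97,1,115,0,0,0],[97,1,122,0,0,0],[97,1,127,0,0,0],[97,1,130,0,0,0],[97,1,130,0,0,0]]]'
python3 -m pendant '[[[0,0,2,0,0,0],[0,0,3,0,0,0],[0,0,4,0,0,0],[0,0,4,0,0,0]]]'
```

```text
t: 5.4
position: [0.4747, 0.0274, 0.0394]
orientation: [180.0, 0.0, 108.4]
wrist_force: [0.2, 0.9, -1.7]
grip_width: 0.0631
grip_force: 45.5
t: 5.8
position: [0.4745, 0.0276, 0.0353]
orientation: [180.0, 0.0, 108.5]
wrist_force: [-0.1, 0.5, -2.1]
grip_width: 0.0628
grip_force: 45.5
```

```bash
python3 -m pendant '[[[0,0,0.7,0,0,0],[0,0,1.3,0,0,0],[0,0,1.3,0,0,0]]]'
```

```text
t: 6.1
position: [0.4746, 0.0276, 0.0342]
orientation: [180.0, -0.0, 108.5]
wrist_force: [-0.8, 0.3, 1.7]
grip_width: 0.063
grip_force: 45.9
```

```bash
python3 -m pendant '[[[0,0,0,0,0,0],[0,0,0,0,0,0],[0,0,0,0,0,0],[0,0,0,0,0,0],[0,0,0,0,0,0],[0,0,0,0,0,0],[0,0,-20,0,0,0],[0,0,-50,0,0,0],[0,0,-75,0,0,0],[0,0,-75,0,0,0]]]' 0
python3 - <<'E'
from h import *
c=snap('wrist','w4');s=arm.get_state()
P=[[.4747,.0274,.054]]
th=np.radians(17.9);e=np.array([np.cos(th),np.sin(th)]);f=np.array([-e[1],e[0]])
for i,j in((1,1),(1,-1),(-1,-1),(-1,1)): P.append([*(np.array(P[0][:2])+.032*(i*e+j*f)),.04])
for u in proj(c,P): cv2.circle(c['img'],tuple(u.round().astype(int).tolist()),3,(0,0,255),1)
cv2.imwrite('pics/w4v.png',c['img']);print(totool([.4747,.0274,.056],s))
E
```

```text
t: 7.1
position: [0.4761, 0.0275, 0.1117]
orientation: [179.7, 0.1, 108.5]
wrist_force: [0.9, 1.0, 0.0]
grip_width: 0.0851
grip_force: 0.0
[ 0.12858912 -0.71629536 54.10794496]
```

View pics/w4v.png

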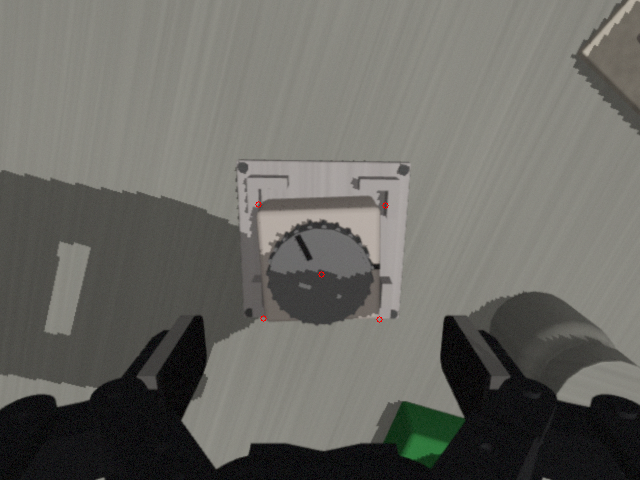

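The wrist view shows the pot seated inside the lugs and released, with its cap at (321,274) as predicted and its line still about 1.9 rad from the mark at (376,267). Next I turn the wrist back and come down on the cap.

```bash
python3 -m pendant '[[[0,0,0,0,0,-0.15],[0,0,0,0,0,-0.3],[0,0,0,0,0,-0.45],[0,0,0,0,0,-0.6],[0,0,0,0,0,-0.75],[0,-1,15,0,0,-0.9],[0,-1,30,0,0,-0.96],[0,-1,45,0,0,-0.96],[0,-1,54,0,0,-0.96],[0,-1,54,0,0,-0.96],[0,-1,54,0,0,-0.96]]]' 0 30
python3 -m pendant '[[[0,0,0,0,0,0],[0,0,0,0,0,0],[0,0,0,0,0,0],[0,0,0,0,0,0],[0,0,0,0,0,0],[0,0,0,0,0,0],[0,0,0,0,0,0],[0,0,0,0,0,0],[0,0,0,0,0,0]]]' 1 30
```

```text
t: 8.25
position: [0.4735, 0.0272, 0.0549]
orientation: [-180.0, -0.0, 163.4]
wrist_force: [0.9, -0.0, 0.3]
grip_width: 0.0856
grip_force: 0.0
t: 9.15
position: [0.4739, 0.0272, 0.0557]
orientation: [180.0, 0.1, 163.5]
wrist_force: [-1.2, 0.4, 6.5]
grip_width: 0.0507
grip_force: 30.0
```

```bash
python3 -m pendant '[[[0,0,0,0,0,0.12],[0,0,0,0,0,0.26],[0,0,0,0,0,0.4],[0,0,0,0,0,0.54],[0,0,0,0,0,0.68],[0,0,0,0,0,0.82],[0,0,0,0,0,0.96],[0,0,0,0,0,1.1],[0,0,0,0,0,1.24],[0,0,0,0,0,1.38],[0,0,0,0,0,1.52],[0,0,0,0,0,1.65],[0,0,0,0,0,1.75],[0,0,0,0,0,1.75]]]'; python3 -c "
from h import *
print(arm.get_state()['torque'])"
python3 -m pendant '[[[0,0,0,0,0,0.08],[0,0,0,0,0,0.16],[0,0,0,0,0,0.24],[0,0,0,0,0,0.3],[0,0,0,0,0,0.3]]]'; python3 -c "
from h import *
print(arm.get_state()['torque'])"
```

```text
t: 10.55
position: [0.4747, 0.0274, 0.0557]
orientation: [179.9, -0.1, 63.1]
wrist_force: [3.3, 3.5, 5.9]
grip_width: 0.0506
grip_force: 31.0
[ 0.52968321 -0.40585182 -0.04319019]
t: 11.05
position: [0.4748, 0.0272, 0.0557]
orientation: [179.9, -0.1, 46.1]
wrist_force: [5.1, 2.1, 6.7]
grip_width: 0.0504
grip_force: 31.1
[ 0.36892685 -0.77398578 -0.03766762]
```

```bash
python3 -m pendant '[[[0,0,0,0,0,0.08],[0,0,0,0,0,0.16],[0,0,0,0,0,0.24],[0,0,0,0,0,0.24]]]'; python3 -c "
from h import *
print(arm.get_state()['torque'])"
python3 -m pendant '[[[0,0,0,0,0,0],[0,0,0,0,0,0],[0,0,0,0,0,0],[0,0,0,0,0,0],[0,0,0,0,0,0],[0,0,0,0,0,0],[0,0,-30,0,0,0],[0,0,-60,0,0,0],[0,0,-60,0,0,0]]]' 0
python3 - <<'E'
from h import *
c=snap('wrist','w5');s=arm.get_state();print(s['position'],s['orientation'])
cv2.imwrite('pics/w5v.png',cv2.resize(c['img'][150:370,190:450],None,fx=2.5,fy=2.5))
E
```

```text
t: 11.45
position: [0.4743, 0.0274, 0.0556]
orientation: [179.9, -0.1, 32.4]
wrist_force: [2.4, 3.5, 8.0]
grip_width: 0.0501
grip_force: 31.5
[ 0.51310757 -0.36658902  0.24646379]
t: 12.35
position: [0.4753, 0.0272, 0.118]
orientation: [179.8, -0.3, 32.3]
wrist_force: [1.1, -0.1, -1.0]
grip_width: 0.0855
grip_force: 0.0
[0.47445792 0.02720563 0.11633535] [ 1.79893630e+02 -1.53768790e-01  3.22562964e+01]
```

View pics/w5v.png

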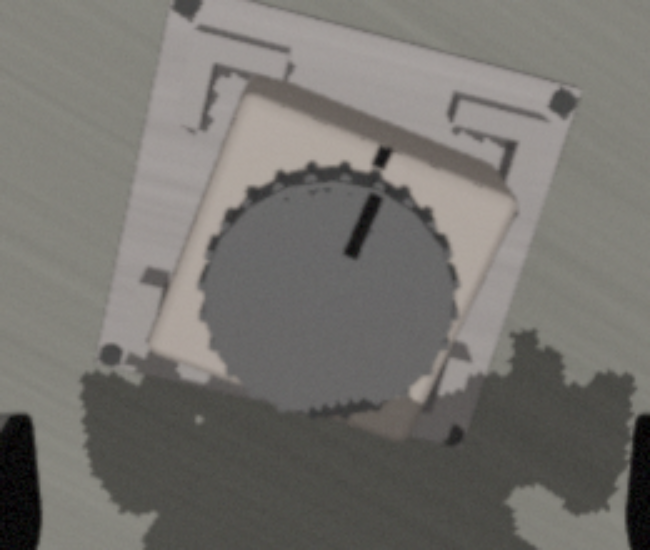

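The cap's line at (377,195)–(352,255) in the crop points at the mark at about (381,158). I'll put a number on it and get the pot's new yaw.

```bash
python3 - <<'E'
from h import *
c=load('w5')
f=lambda q,z:ray(c,np.array(q)/2.5+[190,150],z)[:,:2]
A=lambda d:np.degrees(np.arctan2(d[1],d[0]))
l=f([(377,195),(352,255)],.054); m=f([(385,150),(377,167)],.04); k=f([(248,95),(515,208),(152,350)],.04)
cap=f([(330,290)],.054)[0]
print('line',A(l[0]-l[1]),'mark',A(m[0]-m[1]),'edges',A(k[1]-k[0])+90,A(k[0]-k[2]),np.linalg.norm(k[1]-k[0]),np.linalg.norm(k[2]-k[0]))
ctr=(k[1]+k[2])/2; print('pot ctr',ctr,'cap',cap,'mark from ctr',A(m[0]-ctr),'line tip from ctr',A(l[0]-ctr))
E
```

```text
line 10.946734569474458 mark 8.219461783774479 edges 8.893937087572056 10.462452363968128 0.061184242242808724 0.06132947048082557
pot ctr [0.47501494 0.02683718] cap [0.47767403 0.02841425] mark from ctr 10.406682920961638 line tip from ctr 10.110288267015164
```

The line and the mark agree to within about 1–2°, and the torque rose at the end, so the cap is home. The pot has turned to yaw 10° against the lugs. I'm turning the tool to yaw 100° and gripping the sides.

```bash
python3 -m pendant '[[[0,0,0,0,0,-0.15],[0,0,0,0,0,-0.3],[0,0,0,0,0,-0.45],[0,0,0,0,0,-0.6],[0,0,0,0,0,-0.75],[0,0,0,0,0,-0.9],[0,0,0,0,0,-1.05],[0,0,0,0,0,-1.18],[0,0,30,0,0,-1.18],[0,0,55,0,0,-1.18],[0,0,72,0,0,-1.18],[0,0,82,0,0,-1.18],[0,0,82,0,0,-1.18],[0,0,82,0,0,-1.18]]]' 0 40
python3 -m pendant '[[[0,0,0,0,0,0],[0,0,0,0,0,0],[0,0,0,0,0,0],[0,0,0,0,0,0],[0,0,0,0,0,0],[0,0,0,0,0,0],[0,0,0,0,0,0],[0,0,0,0,0,0]]]' 1 40
```

```text
t: 13.8
position: [0.4737, 0.0272, 0.0331]
orientation: [-180.0, -0.0, 99.9]
wrist_force: [0.3, 0.4, 0.4]
grip_width: 0.0854
grip_force: 0.0
t: 14.6
position: [0.4755, 0.0273, 0.0344]
orientation: [179.7, 0.0, 99.9]
wrist_force: [4.4, 2.5, 6.7]
grip_width: 0.0629
grip_force: 44.8
```

```bash
python3 -m pendant '[[[0,0,-15,0,0,0],[0,0,-40,0,0,0],[0,0,-80,0,0,0],[0,0,-125,0,0,0],[0,0,-150,0,0,0],[0,0,-150,0,0,0],[0,0,-150,0,0,0]]]'
python3 - <<'E'
from h import *
s=arm.get_state(); print(s['position'],s['orientation'],totool([.6329,.2005,.184],s))
E
```

```text
t: 15.3
position: [0.4733, 0.0272, 0.1828]
orientation: [180.0, 0.0, 99.9]
wrist_force: [-0.4, 0.9, -3.5]
grip_width: 0.0631
grip_force: 48.8
[0.47325991 0.02723831 0.18284677] [1.79981063e+02 5.11916388e-03 9.98556402e+01] [143.37960091 186.94108895  -1.10424883]
```

```bash
python3 -m pendant '[[[10,20,-15,0,0,0.1],[25,50,-30,0,0,0.22],[40,85,-37,0,0,0.36],[55,120,-37,0,0,0.48],[65,136,-37,0,0,0.54],[65,141,-37,0,0,0.54],[65,141,-37,0,0,0.54],[65,141,-37,0,0,0.54],[65,141,-37,0,0,0.54]]]'
python3 - <<'E'
from h import *
c=snap('wrist','w6');s=arm.get_state();print(s['position'],s['orientation'])
th=np.radians(-21);e=np.array([np.cos(th),np.sin(th)]);f=np.array([-e[1],e[0]]);o=np.array([.6329,.2005])
for i,j in((1,1),(1,-1),(-1,-1),(-1,1)):
    u=proj(c,[[*(o+.032*(i*e+j*f)),.088]])[0]; print(i,j,u.round(1)); cv2.circle(c['img'],tuple(u.round().astype(int).tolist()),2,(0,0,255),1)
u=proj(c,[[*o,.102]])[0];print(u);cv2.circle(c['img'],tuple(u.round().astype(int).tolist()),2,(0,0,255),1)
cv2.imwrite('pics/w6v.png',c['img'])
E
```

```text
t: 16.2
position: [0.6007, 0.1147, 0.2198]
orientation: [-180.0, 0.0, 68.9]
wrist_force: [0.8, 0.7, -2.3]
grip_width: 0.063
grip_force: 48.8
[0.60087209 0.11479486 0.21999451] [-1.79983101e+02  1.01848099e-02  6.89114257e+01]
1 1 [377.6  25.5]
1 -1 [373.3 140.9]
-1 -1 [270.8 141.1]
-1 1 [265.9  25.8]
[321.81802083  84.32799651]
```

View pics/w6v.png

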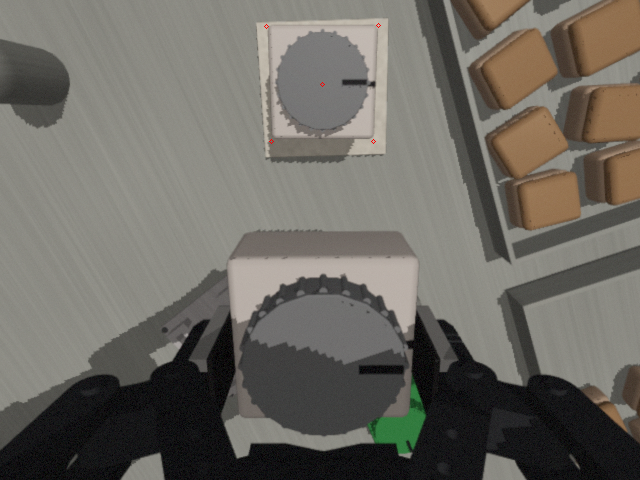

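The wrist view shows the pile's upper pot with its cap at (322,82), about 1 mm beyond the prediction, and its edges square to the tool. The held pot's cap is at (324,363). Before placing, I'll compute the cap's line against the mark and the pot's offset in the grip.

```bash
python3 - <<'E'
from h import *
c=load('w6');s=arm.get_state();z=s['position'][2]
def T(q,h): return np.array([totool(p,s) for p in ray(c,q,z+h)])[:,:2].round(1)
print('cap L,R,bottom',T([(241,365),(408,365),(322,434)],.0196).tolist())
print('line',T([(360,369),(403,369)],.0196).tolist(),'mark',T([(406,345),(414,344)],.0056).tolist())
print('shoulder far corners',T([(232,262),(416,260)],.0056).tolist(),'near',T([(240,413),(412,413)],.0056).tolist())
print('pilecap',[totool(p,s).round(1).tolist() for p in ray(c,[(322,82.5),(276,82),(369,82),(322,134),(322,31)],.102)])
print(totool([.6329,.2005,.1304],s))
E
```

```text
cap L,R,bottom [[1.3, -25.7], [1.4, 26.2], [-24.9, -0.5]]
line [[-0.1, 11.4], [-0.1, 24.7]] mark [[-0.3, 28.4], [0.1, 31.2]]
shoulder far corners [[30.3, -29.6], [30.9, 29.8]] near [[-28.5, -30.5], [-28.5, 32.2]]
pilecap [[92.5, -0.8, 118.0], [92.7, -26.8, 118.0], [92.7, 25.8, 118.0], [64.4, -0.9, 118.0], [118.4, -0.8, 118.0]]
[91.50497333 -0.92836366 89.57852096]
```

The line and mark are collinear, so the cap is home. The pot sits within 1 mm of the grip centre and the pile is at x +91.5, y −1. Placing it now.

```bash
python3 -m pendant '[[[25,0,0,0,0,0],[55,-1,10,0,0,0],[80,-1,25,0,0,0],[91.5,-1,40,0,0,0],[91.5,-1,55,0,0,0],[91.5,-1,68,0,0,0],[91.5,-1,77,0,0,0],[91.5,-1,83,0,0,0],[91.5,-1,86,0,0,0],[91.5,-1,86,0,0,0],[91.5,-1,86,0,0,0]]]'
python3 -m pendant '[[[0,0,1,0,0,0],[0,0,2,0,0,0],[0,0,2.5,0,0,0],[0,0,2.5,0,0,0]]]'
```

```text
t: 17.35
position: [0.6336, 0.2011, 0.1346]
orientation: [180.0, -0.0, 68.9]
wrist_force: [0.4, -0.9, -1.9]
grip_width: 0.0631
grip_force: 48.8
t: 17.75
position: [0.6333, 0.2012, 0.1314]
orientation: [-180.0, 0.0, 68.9]
wrist_force: [-0.9, 0.5, -1.7]
grip_width: 0.0628
grip_force: 48.8
```

```bash
python3 -m pendant '[[[0,0,0.5,0,0,0],[0,0,1,0,0,0],[0,0,1,0,0,0]]]'
```

```text
t: 18.05
position: [0.6334, 0.2012, 0.1306]
orientation: [180.0, -0.0, 68.9]
wrist_force: [-0.6, 0.4, -0.5]
grip_width: 0.063
grip_force: 48.9
```

```bash
python3 -m pendant '[[[0,0,0.4,0,0,0],[0,0,0.8,0,0,0],[0,0,0.8,0,0,0]]]'
```

```text
t: 18.35
position: [0.6336, 0.2012, 0.1306]
orientation: [180.0, -0.0, 68.9]
wrist_force: [-2.6, -0.7, 5.9]
grip_width: 0.0631
grip_force: 49.7
```

Contact is made, so I'm releasing and lifting clear.

```bash
python3 -m pendant '[[[0,0,0,0,0,0],[0,0,0,0,0,0],[0,0,0,0,0,0],[0,0,0,0,0,0],[0,0,0,0,0,0],[0,0,0,0,0,0],[0,0,0,0,0,0],[0,0,-15,0,0,0],[0,0,-35,0,0,0],[0,0,-65,0,0,0],[0,0,-90,0,0,0],[-30,0,-90,0,0,0],[-70,0,-90,0,0,0],[-100,0,-90,0,0,0],[-100,0,-90,0,0,0],[-100,0,-90,0,0,0],[-100,0,-90,0,0,0]]]' 0
python3 - <<'E'
from h import *
c=snap('wrist','w7');d=snap('side','s7')
th=np.radians(-21);e=np.array([np.cos(th),np.sin(th)]);f=np.array([-e[1],e[0]]);o=np.array([.6329,.2005])
for z in(.136,.088):
  for i,j in((1,1),(1,-1),(-1,-1),(-1,1)):
    cv2.circle(c['img'],tuple(proj(c,[[*(o+.032*(i*e+j*f)),z]])[0].round().astype(int).tolist()),2,(0,0,255),1)
v=np.zeros((480,800,3),np.uint8);v[:,:480]=c['img'][:,80:560]
u=proj(d,[[.633,.2,.09]])[0].astype(int);k=d['img'][u[1]-60:u[1]+60,u[0]-40:u[0]+40];v[:,480:]=cv2.resize(k,(320,480));cv2.imwrite('pics/fin.png',v)
E
```

```text
t: 20.05
position: [0.5978, 0.1085, 0.2203]
orientation: [180.0, -0.0, 68.9]
wrist_force: [0.6, 0.3, -0.3]
grip_width: 0.0858
grip_force: 0.0
```

View pics/fin.png

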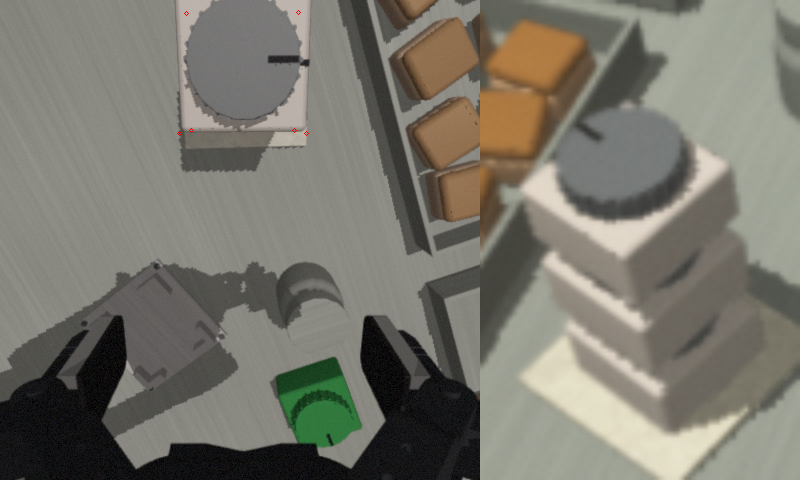

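The three pots stand squarely stacked. The top pot's near corners, at (182,130) and (305,130), match the prediction, and its cap line points at the mark.

```bash
python3 -c "
from cell import arm
print(arm.finish_job())"
```

```text
the job is handed in; nothing more can be done
None
```

I closed the pot in the cradle and stacked it square on the pile of two; the job was handed in after about 20 s of robot time, and the judge's result was not shown.

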